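# Reset the tripped grain mill

## Task

The grain mill has cut out on its overload breaker while running, and the jam has been cleared. Bring it back the safe way, touching it with the fingertips only: press the big rocker over to off (near end down), then reach into the round well in the deck and press the sunken reset key down until it stays in, and only then press the rocker back to on (far end down). Do not lift or shift anything: the open jar stays under the flour spout, and the jar lid and phone stay where they are.

Things in the scene. Friction and masses are not known exactly. Their poses are not given: they have to be found in the camera images.
- mill: Grain mill, heavy and immovable: white motor housing with a flat control deck 105 mm up (x -83..83, y -196..30 mm); to its left a round column (axis x 25, y 120 mm) with a steel hopper 136 mm wide and black lid, 277 mm high to the knob. Origin on the worktop under its middle; x points from its front (vents, spout, facing the robot) to its back, y to its left, z up. Yaw up to 0.25 rad.
- well_mouth (a point): Centre of the mouth of the round well in the right part of the deck, at deck height (105 mm up). The well is 46 mm wide with a 3 mm chamfer, straight down, 30 mm deep. Axes as the mill's.
- key_top (a point): Centre of the flat top of the reset key, a white round key 28 mm across in the middle of the well. Out (tripped) its top is 16 mm below the deck; pressed in it is 22 mm below and stays there. It moves with the key.
- reset_key (a joint): Travel of the reset key, m, downward: 0 = out (tripped), 0.006 = fully in (it may read up to 0.0005 beyond either stop). Over-centre: it resists with about 4 N at first, gives way past 3 mm and stays in by itself; let go before half-way and it springs out again.
- rocker_pivot (a point): Middle of the rocker switch at deck height, on the left part of the deck next to the column, 95 mm left of the well. The rocker is a black seesaw paddle 68 mm long (along the mill's x, front to back) and 34 mm wide in a thin bezel that stands 3 mm above the deck. It tips about this point, on an axis along the mill's y.
- rocker_near (a point): Point to press on the near (front) half of the rocker's face, 24 mm in front of the pivot. Moves with the rocker: about 15.5 mm above the deck when that end is up, about 8 mm above it when down.
- rocker_far (a point): Point to press on the far (back) half of the rocker's face, 24 mm behind the pivot; heights as for the near one.
- rocker (a joint): Tilt of the rocker, rad: 0 = on (far end down, near end up), 0.32 = off (near end down, far end up); it may read up to 0.01 beyond either stop. It starts on. Over-centre: it takes about 4 N at the press point, snaps over past the middle and stays.
- spout (a point): Middle of the open lower end of the flour spout, 134 mm above the worktop, 37 mm across. Axes as the mill's.
- jar_mid (a point): Centre (half-way up) of the open porcelain flour jar with printed blue flowers, 114 mm wide and 122 mm high, loose, standing under the spout.
- jar_lid_mid (a point): Middle of the jar's porcelain lid, 119 mm wide and 65 mm high to the knob, lying loose on the worktop; the point is 30 mm above its underside.
- flip_phone: Black folded phone 46x95x19 mm lying loose on the worktop; origin in the middle of its underside.
Mind the look-alikes: they are no part of the job. Leave any green look-alike of the part that bears jar_mid alone.

How it is judged:
By the outcome, as a careful person would: the job done as asked, in the order asked, and still so for the second after the job is handed in, with the robot touching nothing.
It also fails if it takes over 45 s, if anything falls off the work surface, if the arm or the gripper's body presses on something with over 40 N, if the wrist force passes 120 N, or if a joint passes its speed limit or range.

## Robot

A 7-joint arm with a two-finger parallel gripper is mounted at the origin on a cart in front of the work surface, level with it; the furniture and walls round the work are solid. World frame = base frame: x ahead of the robot, y to its left, z up, the work surface at z = 0. Lengths are in m, angles in rad, forces in N, time in s.
With the tool pointing down it reaches from about 0.425 to 0.875 m from the base axis. Payload 4.7 kg.
Tool frame: the origin (TCP) lies at the very end of the fingers, on their centre line; the grasp point (between the pads) lies 19 mm behind it; z points along the fingers, y is the line along which they close (so a half turn about z gives the same grasp; the last joint's range is limited). The gripper opens to 87 mm and grips with 3 to 60 N. Pads are 19 mm wide; open, the fingers measure 117 mm over their backs; the gripper's body (75 mm by 190 mm) begins 51 mm behind the grasp point.
Start: joints at [1.174, 0.321, -0.07, 1.45, 0.023, 1.371, -0.057], TCP at [0.26, -0.596, 0.223] pointing down, gripper open.
Joint ranges: [-2.86, 2.86], [-0.3, 2.09], [-1.38, 1.24], [0.06, 2.45], [-1.56, 4.7], [0.09, 2.05], [-2.69, 2.69]. Speed limits (rad/s): [2.57, 2.57, 3.14, 3.14, 3.14, 3.14, 3.14].

## Interface

Orientations are given as a rotation vector (axis times angle).
In Python, from bench import ctrl, vision gives the robot as it stands.
- The arm moves only by the tool jog_arm, never from a script. Its argument "increments" is a list of rows, each an object of numbers: "tx", "ty", "tz": the shift along the tool's x, y, z in mm; "wx", "wy", "wz": the turn, a rotation vector about the tool's x, y, z in rad; "gripper": the opening, from 0 (shut) to 1 (fully open). In form: [{"tx": .., "ty": .., "tz": .., "wx": .., "wy": .., "wz": .., "gripper": ..}, ...]. A call has exactly 5 rows; each row is the pose to reach, as a shift and turn from the pose commanded when the call began, along the tool's axes at that moment; what a row does not reach only later rows make up. A row lasts 1/12 s, in which the tool goes at most 41.7 mm and 7.16 degrees, less where a joint would pass 70% of its speed; a pose out of reach is approached as far as the arm can. A call with a gripper value outside its range is refused whole. The fingers move at their own pace and stop on an object; "grip_force" is the grip in N (left out, the last holds). Time passes only in rows, so rows that repeat a pose let the fingers close, or fill a call up. It gives the time, the measured TCP pose, the force, the opening and the grip force at its end, in the units of the state.
- ctrl.get_state(): the state, without advancing time (a new reading comes with each control period).
- vision.get_image(name): name is "scene" or "top" or "wrist"; returns a dict with "color" (420x560x3 uint8, blue, green, red), "fx", "fy", "cx", "cy" (pixels), "extrinsics" (4x4, takes a point from world to camera coordinates). Camera axes: x right, y down, z forward; pixel columns grow to the right and rows downward; lengths in m; the calibration is good to about 2 mm. A picture is of the moment at which its call begins. There is no depth.
- ctrl.close_job(): hands the job in; it is judged then, once.
Trained networks look in the newest picture that a camera, given by its name, has taken for a name from the list of things; names that differ only in an ending like _2 or _b are one class to them, and where a whole thing is asked for, a point or a joint stands for the part that bears it (a point fixed in the world has none). Each returns a list of dicts, best first, with "conf" (0 to 1); they miss things now and then, are a little off and sometimes report something else, mostly with a low value. They report only what shows in the picture. A call takes as long as a camera call. They do not tell look-alikes from the thing itself.
- vision.spot_in(camera, thing): "bbox" ([left, top, right, bottom] in pixels, round what is visible of it).
The state is a dict: "time": time; "joint_positions": joint angles; "qd": joint speeds; "joint_torque": joint torques, N m; "position": TCP position; "tool_rot": TCP orientation; "ft_force": force on the tool from outside, world axes, zero at the start; "torque": the same for the moment, N m; "grip_width": opening from 0.0 (shut) to 1.0 (fully open); "grip_force": force on a finger pad.
Only numpy, scipy, OpenCV 4.12 (cv2) and the standard library are available. Lean on these libraries where they do the work, as an engineer would, in place of code of your own. Each camera call takes 0.05 s, during which the arm holds its last target. There are 200 camera calls.

## Working session

There is one attempt and no reset: what is moved stays moved. The work goes in short steps, Python scripts to look and compute and a tool call to move; the robot and the scene stay as the last step left them, time stands still between calls to the robot, and variables do not carry over. Pictures are saved under pics/ and viewed, at most 10 in all, crops included, and the job is handed in when it is done.

Besides the shell and the picture viewer there is one more tool, called after "Call:" by a JSON object that holds its "method" and its "body". jog_arm: Moves the arm, as the interface text tells. Its arguments: {"type":"object","properties":{"increments":{"type":"array"},"grip_force":{"type":"number"}},"required":["increments"]}

```bash
mkdir -p pics
cat > h.py <<'E'
import numpy as np, cv2
from bench import ctrl, vision
from scipy.spatial.transform import Rotation as R
def cam(n,save=None):
    im=vision.get_image(n)
    if save: cv2.imwrite('pics/'+save,im['color'])
    return im
def ray(im,u,v,z):
    E=np.array(im['extrinsics']);Rm=E[:3,:3];c=-Rm.T@E[:3,3]
    d=Rm.T@np.array([(u-im['cx'])/im['fx'],(v-im['cy'])/im['fy'],1])
    return c+d*(z-c[2])/d[2]
def proj(im,p):
    E=np.array(im['extrinsics']);q=E[:3,:3]@np.array(p)+E[:3,3]
    return np.array([im['fx']*q[0]/q[2]+im['cx'],im['fy']*q[1]/q[2]+im['cy']])
E
python3 - <<'E'
from h import *
s=ctrl.get_state();print(s)
for n in ['top','scene']:
    im=cam(n,n+'0.png')
    print(n,im['fx'],np.round(im['extrinsics'],3).tolist())
    for t in ['mill','well_mouth','key_top','rocker','rocker_pivot','jar_mid','jar_lid_mid','flip_phone']:
        print(t,[(np.round(d['bbox']).tolist(),round(d['conf'],2)) for d in vision.spot_in(n,t)[:3]])
a=np.hstack([cv2.imread('pics/top0.png'),cv2.imread('pics/scene0.png')])
E
```

```text
{'time': 0.0, 'joint_positions': array([ 1.17409094,  0.32180654, -0.07009758,  1.45167713,  0.02263729,
        1.37080033, -0.0568893 ]), 'qd': array([ 0.00077171, -0.00055266,  0.0004456 , -0.00032592,  0.00080373,
        0.0008359 ,  0.00050449]), 'joint_torque': array([-2.17192942e-04, -4.91294825e+01, -4.04057242e-01, -3.12525415e+01,
       -6.37814845e-02,  4.38063231e-02,  1.86629118e-04]), 'position': array([ 0.25930299, -0.59543212,  0.22147125]), 'tool_rot': array([-3.07373901e+00, -6.40483462e-01,  8.10351499e-04]), 'ft_force': array([ 0.5533599 ,  0.16099235, -0.35456445]), 'torque': array([ 0.01662497, -0.03449086,  0.05746452]), 'grip_force': 0.0, 'grip_width': 1.0023203943269734}
top 519.0381105185207 [[-0.028, -0.999, 0.017, 0.307], [-0.984, 0.025, -0.175, 0.433], [0.175, -0.022, -0.984, 1.418], [0.0, 0.0, 0.0, 1.0]]
mill [([287.0, 137.0, 430.0, 234.0], 0.85)]
well_mouth [([290.0, 139.0, 427.0, 232.0], 0.62)]
key_top [([288.0, 137.0, 429.0, 236.0], 0.31)]
rocker [([368.0, 180.0, 381.0, 203.0], 0.53)]
rocker_pivot [([288.0, 138.0, 431.0, 234.0], 0.89)]
jar_mid [([288.0, 199.0, 331.0, 247.0], 0.85), ([135.0, 220.0, 179.0, 268.0], 0.72)]
jar_lid_mid [([204.0, 233.0, 242.0, 276.0], 0.88)]
flip_phone [([197.0, 201.0, 233.0, 227.0], 0.84), ([288.0, 137.0, 431.0, 232.0], 0.37)]
scene 409.5040161201735 [[-0.803, -0.596, -0.0, 0.513], [-0.322, 0.434, -0.841, 0.088], [0.502, -0.676, -0.541, 1.196], [0.0, 0.0, 0.0, 1.0]]
mill []
well_mouth [([246.0, 136.0, 357.0, 230.0], 0.9)]
key_top []
rocker [([298.0, 168.0, 318.0, 180.0], 0.71)]
rocker_pivot [([242.0, 137.0, 357.0, 229.0], 0.68)]
jar_mid [([186.0, 267.0, 239.0, 350.0], 0.8), ([243.0, 135.0, 359.0, 230.0], 0.7), ([283.0, 189.0, 320.0, 245.0], 0.61)]
jar_lid_mid [([244.0, 266.0, 292.0, 302.0], 0.88)]
flip_phone [([221.0, 261.0, 244.0, 278.0], 0.8)]
```

View pics/top0.png

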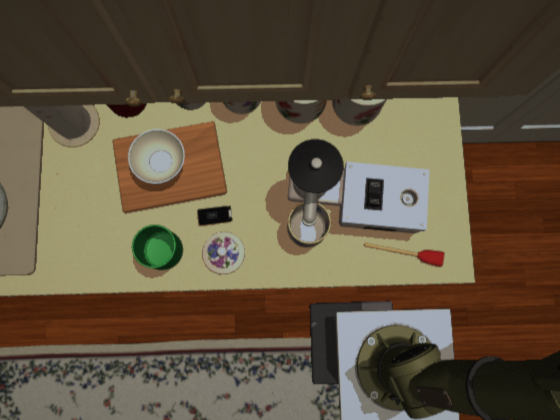

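View pics/scene0.png

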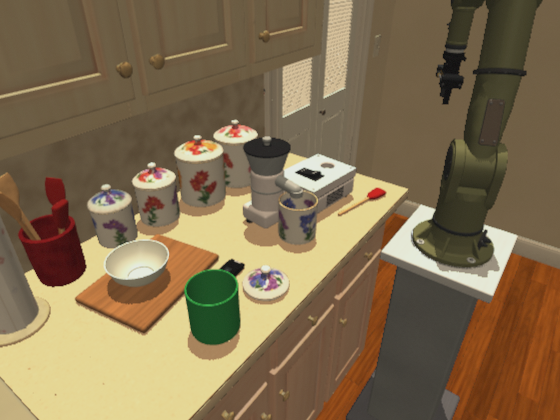

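The top view shows the mill: hopper (316,165), deck with the rocker at (374,193) and the well at (409,198). The real jar is at (309,223), under the spout; the green look-alike at (155,247) is to be left alone. The lid is at (223,252) and the phone at (214,215).

Run:
```python
from h import *
im=cam('top')
c=im['color']
g=cv2.cvtColor(c,cv2.COLOR_BGR2HSV)
m=((g[...,1]<60)&(g[...,2]>130)).astype(np.uint8)
m[:, :338]=0;m[:150]=0;m[240:]=0;m[:,440:]=0
cn=max(cv2.findContours(m,0,2)[0],key=cv2.contourArea)
b=cv2.boxPoints(cv2.minAreaRect(cn));print(b)
print([ray(im,*p,.105).round(3) for p in b])
r=ray(im,374.5,191.5,.115);w=ray(im,409,198,.105)
print('rock',r,'well',w,np.linalg.norm((r-w)[:2]),'yaw',np.arctan2(*( (w-r)[:2]*[1,-1]))) 
s=ctrl.get_state();Rm=R.from_rotvec(s['tool_rot']).as_matrix();print(Rm.round(3))
print('edge yaw',[np.arctan2(*(ray(im,*b[(i+1)%4],.105)-ray(im,*b[i],.105))[[1,0]]) for i in range(4)])
cv2.imwrite('pics/crop1.png',cv2.resize(c[130:260,270:450],None,fx=4,fy=4,interpolation=cv2.INTER_CUBIC))
```

```text
[[340.14984 221.84131]
 [346.06592 160.31403]
 [432.4214  168.61743]
 [426.5053  230.14471]]
[array([0.384, 0.15 , 0.105]), array([0.553, 0.126, 0.105]), array([ 0.524, -0.108,  0.105]), array([ 0.356, -0.079,  0.105])]
rock [0.46231409 0.05585275 0.115     ] well [ 0.44429176 -0.03800091  0.105     ] 0.09556836916152403 yaw -0.189716474294337
[[ 0.917  0.399 -0.   ]
 [ 0.399 -0.917 -0.   ]
 [-0.     0.    -1.   ]]
edge yaw [np.float64(-0.14165117551624), np.float64(-1.6930193034722598), np.float64(2.970560647857216), np.float64(1.448508181757325)]
```

View pics/crop1.png

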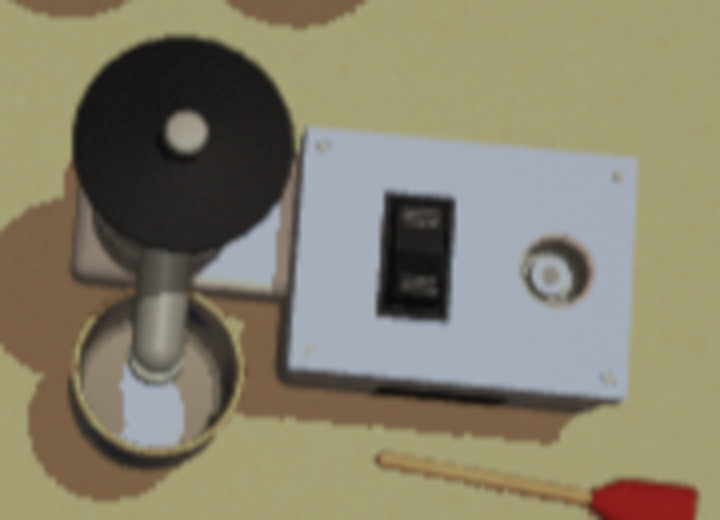

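Call:
{"method": "jog_arm", "body": {"increments": [{"tx": 30,"ty": -24,"wz": -0.11,"gripper": 0},{"tx": 60,"ty": -48,"wz": -0.22,"gripper": 0},{"tx": 90,"ty": -72,"wz": -0.33,"gripper": 0},{"tx": 120,"ty": -96,"wz": -0.44,"gripper": 0},{"tx": 150,"ty": -120,"wz": -0.55,"gripper": 0}]}}

```text
validation failed for argument at $.in...
```

```bash
cat >> h.py <<'E'
def togo(p,yaw,s=None):
    "shift in tool axes (mm) and wz so that TCP goes to p with tool y along mill x"
    s=s or ctrl.get_state();Rm=R.from_rotvec(s['tool_rot']).as_matrix()
    t=np.array([[np.sin(yaw)*1,np.cos(yaw),0],[np.cos(yaw),np.sin(yaw),0],[0,0,-1]]).T
    t[:,0]=np.cross(t[:,1],t[:,2])
    print('t',s['time'],'pos',s['position'].round(4),'F',s['ft_force'].round(1),'go',(Rm.T@(np.array(p)-s['position'])*1e3).round(1),'rot',R.from_matrix(Rm.T@t).as_rotvec().round(3))
E
python3 -c "
from h import *
im=cam('top')
r=ray(im,374,194,.108);w=ray(im,409,197.5,.105);print(r,w,np.linalg.norm((r-w)[:2]),np.arctan2((r-w)[0],(r-w)[1]))
togo([.445,-.037,.22],-.14)"
```

```text
[0.45694306 0.05618966 0.108     ] [ 0.44565754 -0.03809691  0.105     ] 0.09495958105602079 0.11912707577296179
t 1.0 pos [ 0.2596 -0.5959  0.2226] F [0.1 0.5 0.3] go [ 393.2 -438.4    2.5] rot [ 0.    0.   -1.02]
```

Call:
{"method": "jog_arm", "body": {"increments": [{"tx": 30,"ty": -24,"tz": 0,"wx": 0,"wy": 0,"wz": -0.11,"gripper": 0},{"tx": 60,"ty": -48,"tz": 0,"wx": 0,"wy": 0,"wz": -0.22,"gripper": 0},{"tx": 90,"ty": -72,"tz": 0,"wx": 0,"wy": 0,"wz": -0.33,"gripper": 0},{"tx": 120,"ty": -96,"tz": 0,"wx": 0,"wy": 0,"wz": -0.44,"gripper": 0},{"tx": 150,"ty": -120,"tz": 0,"wx": 0,"wy": 0,"wz": -0.55,"gripper": 0}]}}

```text
time: 1.42
position: [0.3498, -0.4244, 0.2227]
tool_rot: [2.782, 1.459, -0.0]
ft_force: [-0.0, -0.6, -0.5]
grip_width: 0.706
grip_force: 0.0
```

Call:
{"method": "jog_arm", "body": {"increments": [{"tx": 37,"ty": -14,"tz": 0,"wx": 0,"wy": 0,"wz": -0.1,"gripper": 0},{"tx": 74,"ty": -28,"tz": 0,"wx": 0,"wy": 0,"wz": -0.2,"gripper": 0},{"tx": 111,"ty": -42,"tz": 0,"wx": 0,"wy": 0,"wz": -0.3,"gripper": 0},{"tx": 148,"ty": -56,"tz": 0,"wx": 0,"wy": 0,"wz": -0.4,"gripper": 0},{"tx": 185,"ty": -70,"tz": 0,"wx": 0,"wy": 0,"wz": -0.48,"gripper": 0}]}}

```text
time: 1.83
position: [0.3979, -0.2324, 0.2228]
tool_rot: [2.356, 2.077, -0.0]
ft_force: [1.2, 0.6, -0.2]
grip_width: 0.322
grip_force: 0.0
```

```bash
python3 -c "
from h import *
togo([.445,-.037,.22],-.13)"
```

```text
t 1.8333 pos [ 0.3979 -0.2324  0.2228] F [ 1.2  0.6 -0.2] go [199.8  22.3   2.6] rot [0.001 0.001 0.005]
```

Call:
{"method": "jog_arm", "body": {"increments": [{"tx": 35,"ty": 5,"tz": 0,"wx": 0,"wy": 0,"wz": 0,"gripper": 0},{"tx": 75,"ty": 10,"tz": 0,"wx": 0,"wy": 0,"wz": 0,"gripper": 0},{"tx": 115,"ty": 15,"tz": 0,"wx": 0,"wy": 0,"wz": 0,"gripper": 0},{"tx": 155,"ty": 20,"tz": 0,"wx": 0,"wy": 0,"wz": 0,"gripper": 0},{"tx": 195,"ty": 22,"tz": 0,"wx": 0,"wy": 0,"wz": 0,"gripper": 0}]}}

```text
time: 2.25
position: [0.4453, -0.0418, 0.2229]
tool_rot: [2.36, 2.071, 0.001]
ft_force: [0.8, 1.4, -0.5]
grip_width: 0.015
grip_force: 0.0
```

```bash
python3 -c "
from h import *
im=cam('wrist','w1.png')
togo([.445,-.037,.22],-.13)
print(im['fx'],im['cx'],np.round(im['extrinsics'],3).tolist())
for p in ([.4455,-.038,.105],[.457,.056,.108]): print(proj(im,p))
for t in ['rocker','well_mouth','key_top','reset_key']: print(t,[(np.round(d['bbox']).tolist(),round(d['conf'],2)) for d in vision.spot_in('wrist',t)[:3]])
"
```

```text
t 2.3 pos [ 0.4465 -0.0323  0.2234] F [0.4 7.5 0.2] go [-4.9 -0.9  3.4] rot [ 0.002 -0.004  0.011]
335.91588641622457 278.83988038654 [[0.992, -0.13, 0.001, -0.448], [-0.126, -0.958, 0.258, -0.015], [-0.033, -0.256, -0.966, 0.394], [0.0, 0.0, 0.0, 1.0]]
[276.90124898 204.45111627]
[275.63713691  86.42167705]
rocker [([235.0, 60.0, 328.0, 106.0], 0.82), ([169.0, 0.0, 394.0, 257.0], 0.54)]
well_mouth [([169.0, 3.0, 393.0, 260.0], 0.59), ([237.0, 60.0, 328.0, 106.0], 0.49)]
key_top [([266.0, 185.0, 296.0, 212.0], 0.88)]
reset_key [([270.0, 183.0, 299.0, 216.0], 0.62)]
```

View pics/w1.png

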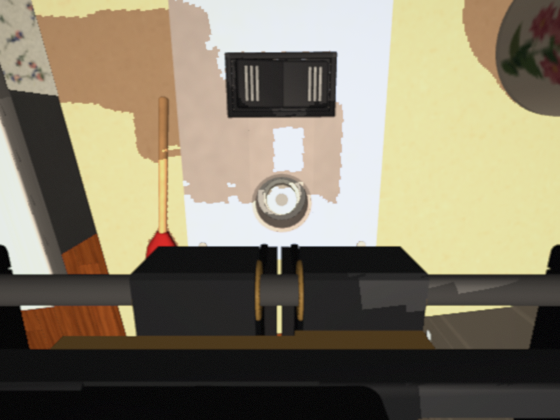

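Wrist view: the well mouth is at about (282,201), with the key inside it. The rocker bezel spans (225–337, 51–117), centred on (281,84). There is a single rocker and a single key, so nothing is ambiguous.

```bash
python3 -c "
from h import *
im=cam('wrist')
s=ctrl.get_state();Rm=R.from_rotvec(s['tool_rot']).as_matrix()
for o in ([0,0,0],[0,.015,0],[0,0,-.019],[0,.015,-.05]): print(o,proj(im,s['position']+Rm@np.array(o)))
w=ray(im,282,201,.105);r=ray(im,281,84,.108);d=r-w
print(w,r,np.linalg.norm(d[:2]),np.arctan2(-d[0],d[1]))
c=[ray(im,*p,.108) for p in ((225,52),(337,52),(227,117),(335,117))];print(np.round(c,4))
e=ray(im,282,201,.105);yaw=np.arctan2(-d[0],d[1])
x=np.array([np.cos(yaw),np.sin(yaw),0]);y=np.array([-x[1],x[0],0])
for i,k in enumerate((r-.026*x,r+.026*x)): togo([*k[:2],.16],yaw,s)
togo([*w[:2],.16],yaw,s)
m=cv2.cvtColor(im['color'],cv2.COLOR_BGR2HSV)
"
```

```text
[0, 0, 0] [276.30677988 265.56340549]
[0, 0.015, 0] [305.11454775 265.60939669]
[0, 0, -0.019] [275.98370739 282.18698181]
[0, 0.015, -0.05] [315.05673003 319.72496662]
[ 0.44952288 -0.0380107   0.105     ] [0.46061963 0.05465513 0.108     ] 0.09332787692059201 -0.11918266593961377
[[0.4216 0.0826 0.108 ]
 [0.5054 0.0716 0.108 ]
 [0.4151 0.0359 0.108 ]
 [0.4998 0.0248 0.108 ]]
t 2.55 pos [ 0.4446 -0.0451  0.2225] F [-1.1  0.1  0.2] go [100.7 -23.2  62.5] rot [-0.     0.001 -0.012]
t 2.55 pos [ 0.4446 -0.0451  0.2225] F [-1.1  0.1  0.2] go [101.3  28.8  62.5] rot [-0.     0.001 -0.012]
t 2.55 pos [ 0.4446 -0.0451  0.2225] F [-1.1  0.1  0.2] go [ 7.7  3.9 62.5] rot [-0.     0.001 -0.012]
```

```bash
python3 -c "
from h import *
im=cam('wrist'); np.savez('w2.npz',**{k:im[k] for k in im})
togo([.4455,-.038,.22],-.12)
print([proj(im,p).round(1) for p in ([.4455,-.038,.105],[.457,.056,.108])])
cv2.imwrite('pics/w2.png',cv2.resize(im['color'][40:360,120:440],None,fx=1.875,fy=1.875,interpolation=cv2.INTER_CUBIC))
"
```

```text
t 2.6 pos [ 0.4446 -0.0454  0.2224] F [-1.2 -0.4  0.2] go [ 7.4 -0.1  2.4] rot [-0.     0.    -0.013]
[array([277.4, 200.8]), array([276. ,  81.9])]
```

View pics/w2.png

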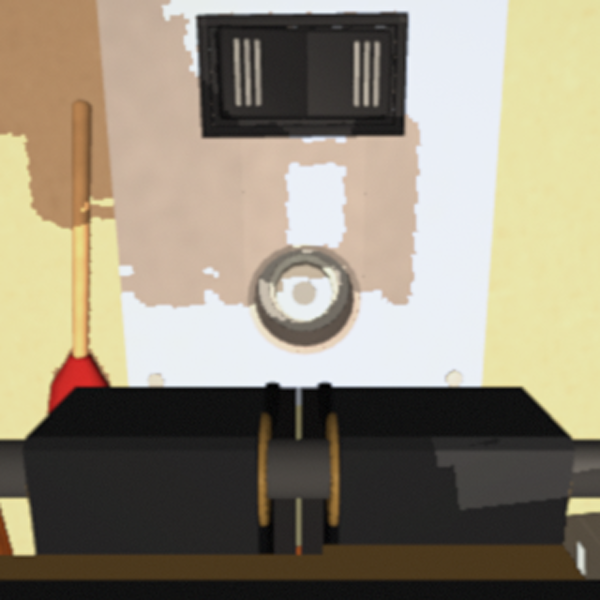

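The close view shows the well mouth centred on (282.1,199.5) and the rocker bezel centred on (281.6,80).

```bash
python3 -c "
from h import *
im=dict(np.load('w2.npz'))
w=ray(im,282.1,199.5,.105);r=ray(im,281.6,80,.108);d=r-w
yaw=np.arctan2(-d[0],d[1]);print(w,r,np.linalg.norm(d[:2]),yaw)
c=np.array([ray(im,u/1.875+120,v/1.875+40,.108) for u,v in ((197,16),(407,13),(203,137),(405,135))]);e=c[1]-c[0]+c[3]-c[2];print('yaw2',np.arctan2(e[1],e[0]),np.linalg.norm(e)/2)
yaw=-.13
x=np.array([np.cos(yaw),np.sin(yaw),0])
togo([*(r-.026*x)[:2],.14],yaw);togo([*w[:2],.14],yaw)
"
```

```text
[ 0.44964985 -0.03737422  0.105     ] [0.46149197 0.05675585 0.108     ] 0.0948720436405564 -0.1251484486316379
yaw2 -0.12081244477205866 0.08461570292807172
t 2.6 pos [ 0.4446 -0.0454  0.2224] F [-1.2 -0.4  0.2] go [103.4 -22.7  82.4] rot [-0.     0.    -0.003]
t 2.6 pos [ 0.4446 -0.0454  0.2224] F [-1.2 -0.4  0.2] go [ 8.6  4.  82.4] rot [-0.     0.    -0.003]
```

Call:
{"method": "jog_arm", "body": {"increments": [{"tx": 30,"ty": -6,"tz": 10,"wx": 0,"wy": 0,"wz": 0,"gripper": 0},{"tx": 65,"ty": -13,"tz": 20,"wx": 0,"wy": 0,"wz": 0,"gripper": 0},{"tx": 95,"ty": -20,"tz": 30,"wx": 0,"wy": 0,"wz": 0,"gripper": 0},{"tx": 103,"ty": -22.5,"tz": 50,"wx": 0,"wy": 0,"wz": 0,"gripper": 0},{"tx": 103,"ty": -22.5,"tz": 65,"wx": 0,"wy": 0,"wz": 0,"gripper": 0}]}}

```text
time: 3.02
position: [0.4355, 0.063, 0.1568]
tool_rot: [2.358, 2.075, 0.001]
ft_force: [-0.4, 0.5, -0.2]
grip_width: 0.006
grip_force: 0.0
```

Call:
{"method": "jog_arm", "body": {"increments": [{"tx": 0,"ty": 0,"tz": 0,"wx": 0,"wy": 0,"wz": 0,"gripper": 0},{"tx": 0,"ty": 0,"tz": 0,"wx": 0,"wy": 0,"wz": 0,"gripper": 0},{"tx": 0,"ty": 0,"tz": 0,"wx": 0,"wy": 0,"wz": 0,"gripper": 0},{"tx": 0,"ty": 0,"tz": 0,"wx": 0,"wy": 0,"wz": 0,"gripper": 0},{"tx": 0,"ty": 0,"tz": 0,"wx": 0,"wy": 0,"wz": 0,"gripper": 0}]}}

```text
time: 3.43
position: [0.4367, 0.0606, 0.1585]
tool_rot: [2.362, 2.07, 0.002]
ft_force: [-0.4, -1.1, 0.8]
grip_width: 0.004
grip_force: 0.0
```

```bash
python3 -c "
from h import *
im=cam('wrist','w3.png')
togo([.4357,.0602,.125],-.125)
"
```

```text
t 3.4833 pos [0.4365 0.0608 0.1583] F [-0.2  0.   0.6] go [-0.7 -0.8 33.3] rot [ 0.001 -0.    -0.006]
```

View pics/w3.png

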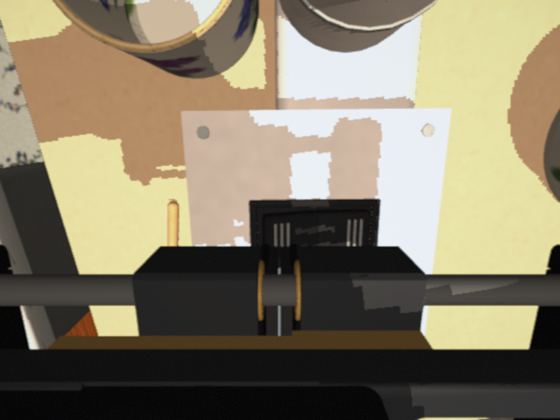

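The jar and hopper are clear of the gripper, and the fingers sit over the near half's ribs at (282,235).

Call:
{"method": "jog_arm", "body": {"increments": [{"tx": 0,"ty": 0,"tz": 20,"wx": 0,"wy": 0,"wz": 0,"gripper": 0},{"tx": 0,"ty": 0,"tz": 30,"wx": 0,"wy": 0,"wz": 0,"gripper": 0},{"tx": 0,"ty": 0,"tz": 36,"wx": 0,"wy": 0,"wz": 0,"gripper": 0},{"tx": 0,"ty": 0,"tz": 40,"wx": 0,"wy": 0,"wz": 0,"gripper": 0},{"tx": 0,"ty": 0,"tz": 42,"wx": 0,"wy": 0,"wz": 0,"gripper": 0}]}}

```text
time: 3.9
position: [0.4357, 0.0613, 0.1151]
tool_rot: [-2.361, -2.072, 0.001]
ft_force: [1.1, -1.5, -0.5]
grip_width: 0.001
grip_force: 0.0
```

Call:
{"method": "jog_arm", "body": {"increments": [{"tx": 0,"ty": 0,"tz": 1,"wx": 0,"wy": 0,"wz": 0,"gripper": 0},{"tx": 0,"ty": 0,"tz": 2,"wx": 0,"wy": 0,"wz": 0,"gripper": 0},{"tx": 0,"ty": 0,"tz": 2,"wx": 0,"wy": 0,"wz": 0,"gripper": 0},{"tx": 0,"ty": 0,"tz": 2,"wx": 0,"wy": 0,"wz": 0,"gripper": 0},{"tx": 0,"ty": 0,"tz": 2,"wx": 0,"wy": 0,"wz": 0,"gripper": 0}]}}

```text
time: 4.32
position: [0.4361, 0.0613, 0.1138]
tool_rot: [2.361, 2.072, 0.0]
ft_force: [-0.6, 1.0, -0.0]
grip_width: 0.006
grip_force: 0.0
```

Call:
{"method": "jog_arm", "body": {"increments": [{"tx": 0,"ty": 0,"tz": 1,"wx": 0,"wy": 0,"wz": 0,"gripper": 0},{"tx": 0,"ty": 0,"tz": 2,"wx": 0,"wy": 0,"wz": 0,"gripper": 0},{"tx": 0,"ty": 0,"tz": 3,"wx": 0,"wy": 0,"wz": 0,"gripper": 0},{"tx": 0,"ty": 0,"tz": 3,"wx": 0,"wy": 0,"wz": 0,"gripper": 0},{"tx": 0,"ty": 0,"tz": 3,"wx": 0,"wy": 0,"wz": 0,"gripper": 0}]}}

```text
time: 4.73
position: [0.4363, 0.0613, 0.1131]
tool_rot: [2.36, 2.072, -0.002]
ft_force: [-7.7, -1.0, 21.3]
grip_width: 0.007
grip_force: 10.7
```

Call:
{"method": "jog_arm", "body": {"increments": [{"tx": 0,"ty": 0,"tz": -25,"wx": 0,"wy": 0,"wz": 0,"gripper": 0},{"tx": 0,"ty": 0,"tz": -50,"wx": 0,"wy": 0,"wz": 0,"gripper": 0},{"tx": -30,"ty": 9,"tz": -50,"wx": 0,"wy": 0,"wz": 0,"gripper": 0},{"tx": -65,"ty": 18,"tz": -50,"wx": 0,"wy": 0,"wz": 0,"gripper": 0},{"tx": -96,"ty": 26,"tz": -50,"wx": 0,"wy": 0,"wz": 0,"gripper": 0}]}}

```text
time: 5.15
position: [0.4498, -0.039, 0.1614]
tool_rot: [2.358, 2.072, 0.0]
ft_force: [0.3, 0.7, 0.6]
grip_width: 0.014
grip_force: 0.0
```

Call:
{"method": "jog_arm", "body": {"increments": [{"tx": 0,"ty": 0,"tz": 0,"wx": 0,"wy": 0,"wz": 0,"gripper": 0},{"tx": 0,"ty": 0,"tz": 0,"wx": 0,"wy": 0,"wz": 0,"gripper": 0},{"tx": 0,"ty": 0,"tz": 0,"wx": 0,"wy": 0,"wz": 0,"gripper": 0},{"tx": 0,"ty": 0,"tz": 0,"wx": 0,"wy": 0,"wz": 0,"gripper": 0},{"tx": 0,"ty": 0,"tz": 0,"wx": 0,"wy": 0,"wz": 0,"gripper": 0}]}}

```text
time: 5.57
position: [0.4492, -0.036, 0.1605]
tool_rot: [2.359, 2.075, -0.0]
ft_force: [-0.2, 0.8, -0.9]
grip_width: 0.006
grip_force: 0.0
```

```bash
python3 -c "
from h import *
im=cam('wrist')
w=[.4496,-.0374]
togo([*w,.125],-.125)
for p in ([*w,.105],[.4615,.0568,.108],[.4496+.023,-.0374-.003,.105],[.4496-.023,-.0374+.003,.105]): print(proj(im,p))
cv2.imwrite('pics/w4.png',cv2.resize(im['color'][:300,100:460],None,fx=2,fy=2,interpolation=cv2.INTER_CUBIC))
"
```

```text
t 5.6167 pos [ 0.4492 -0.0361  0.1606] F [-0.   1.  -0.3] go [-1.2  0.5 35.6] rot [ 0.     0.    -0.003]
[277.84906302 233.19475547]
[277.3376404   84.06936572]
[311.92778841 233.25849618]
[243.77292723 233.1310196 ]
```

View pics/w4.png

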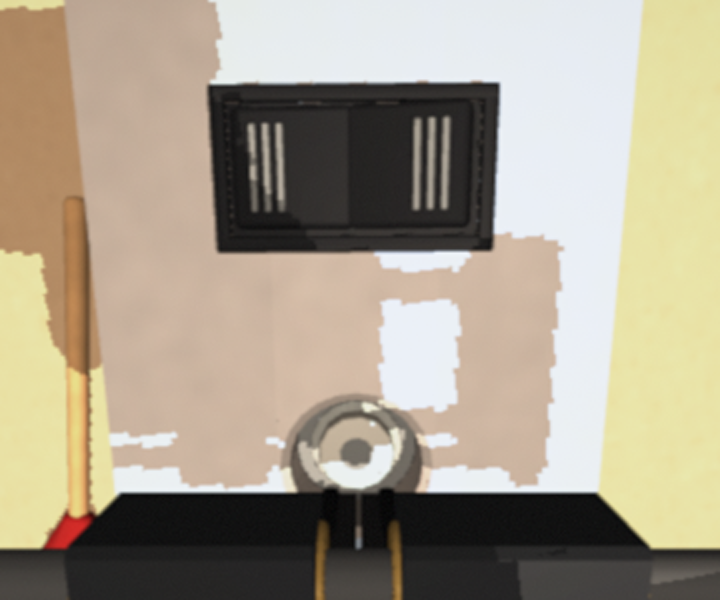

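The rocker's shading has swapped (the near half is now the lit one), and the fingers met a stop 8 mm above the deck, so it is off. The well is centred at (278,233), as projected, so I'll descend into it.

Call:
{"method": "jog_arm", "body": {"increments": [{"tx": -1,"ty": 0.5,"tz": 15,"wx": 0,"wy": 0,"wz": 0,"gripper": 0},{"tx": -1,"ty": 0.5,"tz": 30,"wx": 0,"wy": 0,"wz": 0,"gripper": 0},{"tx": -1,"ty": 0.5,"tz": 42,"wx": 0,"wy": 0,"wz": 0,"gripper": 0},{"tx": -1,"ty": 0.5,"tz": 50,"wx": 0,"wy": 0,"wz": 0,"gripper": 0},{"tx": -1,"ty": 0.5,"tz": 50,"wx": 0,"wy": 0,"wz": 0,"gripper": 0}]}}

```text
time: 6.03
position: [0.4483, -0.0377, 0.109]
tool_rot: [-2.358, -2.072, 0.003]
ft_force: [-0.4, 0.3, 0.8]
grip_width: 0.002
grip_force: 0.0
```

Call:
{"method": "jog_arm", "body": {"increments": [{"tx": 0,"ty": 0,"tz": 3,"wx": 0,"wy": 0,"wz": 0,"gripper": 0},{"tx": 0,"ty": 0,"tz": 6,"wx": 0,"wy": 0,"wz": 0,"gripper": 0},{"tx": 0,"ty": 0,"tz": 10,"wx": 0,"wy": 0,"wz": 0,"gripper": 0},{"tx": 0,"ty": 0,"tz": 14,"wx": 0,"wy": 0,"wz": 0,"gripper": 0},{"tx": 0,"ty": 0,"tz": 17,"wx": 0,"wy": 0,"wz": 0,"gripper": 0}]}}

```text
time: 6.45
position: [0.4496, -0.0384, 0.0933]
tool_rot: [2.361, 2.072, 0.0]
ft_force: [-1.0, -0.5, -0.6]
grip_width: 0.008
grip_force: 0.0
```

Inside the well with no contact. Pressing on.

Call:
{"method": "jog_arm", "body": {"increments": [{"tx": 0,"ty": 0,"tz": 2,"wx": 0,"wy": 0,"wz": 0,"gripper": 0},{"tx": 0,"ty": 0,"tz": 4,"wx": 0,"wy": 0,"wz": 0,"gripper": 0},{"tx": 0,"ty": 0,"tz": 6,"wx": 0,"wy": 0,"wz": 0,"gripper": 0},{"tx": 0,"ty": 0,"tz": 8,"wx": 0,"wy": 0,"wz": 0,"gripper": 0},{"tx": 0,"ty": 0,"tz": 9.5,"wx": 0,"wy": 0,"wz": 0,"gripper": 0}]}}

```text
time: 6.87
position: [0.4496, -0.0384, 0.0838]
tool_rot: [2.361, 2.072, 0.0]
ft_force: [-0.7, -0.1, 0.3]
grip_width: 0.003
grip_force: 0.0
```

Call:
{"method": "jog_arm", "body": {"increments": [{"tx": 0,"ty": 0,"tz": 1,"wx": 0,"wy": 0,"wz": 0,"gripper": 0},{"tx": 0,"ty": 0,"tz": 2,"wx": 0,"wy": 0,"wz": 0,"gripper": 0},{"tx": 0,"ty": 0,"tz": 2,"wx": 0,"wy": 0,"wz": 0,"gripper": 0},{"tx": 0,"ty": 0,"tz": 2,"wx": 0,"wy": 0,"wz": 0,"gripper": 0},{"tx": 0,"ty": 0,"tz": 2,"wx": 0,"wy": 0,"wz": 0,"gripper": 0}]}}

```text
time: 7.28
position: [0.4497, -0.0384, 0.0833]
tool_rot: [2.361, 2.072, -0.001]
ft_force: [-4.1, 0.7, 11.8]
grip_width: 0.004
grip_force: 5.8
```

Firm stop at 22 mm below the deck, so the key is in. I'll withdraw, then move over the far end of the rocker and check.

Call:
{"method": "jog_arm", "body": {"increments": [{"tx": 0,"ty": 0,"tz": -25,"wx": 0,"wy": 0,"wz": 0,"gripper": 0},{"tx": 0,"ty": 0,"tz": -55,"wx": 0,"wy": 0,"wz": 0,"gripper": 0},{"tx": 0,"ty": 0,"tz": -80,"wx": 0,"wy": 0,"wz": 0,"gripper": 0},{"tx": 0,"ty": 0,"tz": -80,"wx": 0,"wy": 0,"wz": 0,"gripper": 0},{"tx": 0,"ty": 0,"tz": -80,"wx": 0,"wy": 0,"wz": 0,"gripper": 0}]}}

```text
time: 7.7
position: [0.4507, -0.0386, 0.1633]
tool_rot: [2.359, 2.07, 0.002]
ft_force: [-0.2, 0.0, -0.6]
grip_width: 0.003
grip_force: 0.0
```

```bash
python3 -c "
from h import *
im=cam('wrist')
togo([.4868,.0536,.16],-.125)
cv2.imwrite('pics/w5.png',cv2.resize(im['color'][:300,100:460],None,fx=2,fy=2,interpolation=cv2.INTER_CUBIC))
"
```

```text
t 7.75 pos [ 0.4496 -0.0385  0.162 ] F [-0.4  0.1 -0.2] go [96.2 24.9  1.9] rot [ 0.001  0.001 -0.005]
```

View pics/w5.png

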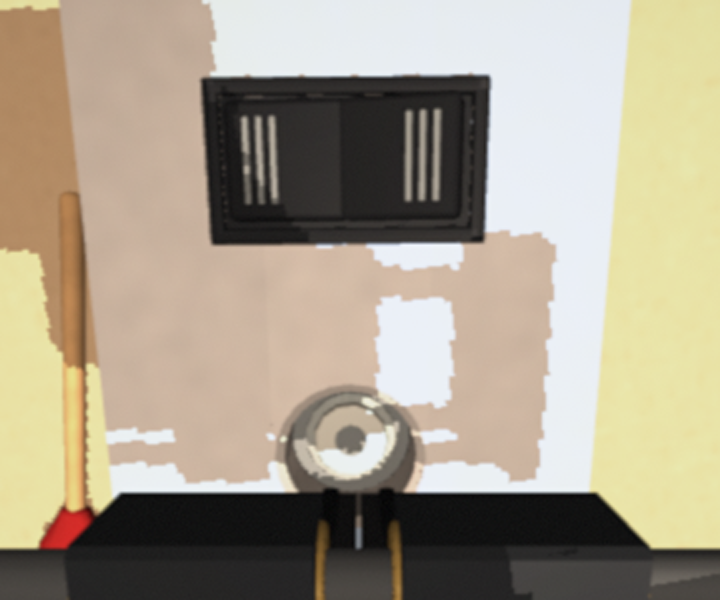

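The key now looks smaller and deeper at crop (350,437), so it stayed in, and the rocker is still off. Going to the far end.

Call:
{"method": "jog_arm", "body": {"increments": [{"tx": 25,"ty": 7,"tz": 0,"wx": 0,"wy": 0,"wz": 0,"gripper": 0},{"tx": 55,"ty": 15,"tz": 0,"wx": 0,"wy": 0,"wz": 0,"gripper": 0},{"tx": 85,"ty": 22,"tz": 0,"wx": 0,"wy": 0,"wz": 0,"gripper": 0},{"tx": 96,"ty": 25,"tz": 3,"wx": 0,"wy": 0,"wz": 0,"gripper": 0},{"tx": 96,"ty": 25,"tz": 10,"wx": 0,"wy": 0,"wz": 0,"gripper": 0}]}}

```text
time: 8.17
position: [0.4871, 0.0575, 0.1512]
tool_rot: [-2.354, -2.078, -0.002]
ft_force: [-0.2, -0.4, -0.2]
grip_width: 0.003
grip_force: 0.0
```

Call:
{"method": "jog_arm", "body": {"increments": [{"tx": 0,"ty": 0,"tz": 10,"wx": 0,"wy": 0,"wz": 0,"gripper": 0},{"tx": 0,"ty": 0,"tz": 20,"wx": 0,"wy": 0,"wz": 0,"gripper": 0},{"tx": 0,"ty": 0,"tz": 28,"wx": 0,"wy": 0,"wz": 0,"gripper": 0},{"tx": 0,"ty": 0,"tz": 33,"wx": 0,"wy": 0,"wz": 0,"gripper": 0},{"tx": 0,"ty": 0,"tz": 37,"wx": 0,"wy": 0,"wz": 0,"gripper": 0}]}}

```text
time: 8.58
position: [0.4863, 0.0525, 0.114]
tool_rot: [-2.362, -2.07, 0.002]
ft_force: [-0.7, -1.0, -0.2]
grip_width: 0.006
grip_force: 0.0
```

Call:
{"method": "jog_arm", "body": {"increments": [{"tx": 0,"ty": 0,"tz": 1,"wx": 0,"wy": 0,"wz": 0,"gripper": 0},{"tx": 0,"ty": 0,"tz": 2,"wx": 0,"wy": 0,"wz": 0,"gripper": 0},{"tx": 0,"ty": 0,"tz": 3,"wx": 0,"wy": 0,"wz": 0,"gripper": 0},{"tx": 0,"ty": 0,"tz": 3,"wx": 0,"wy": 0,"wz": 0,"gripper": 0},{"tx": 0,"ty": 0,"tz": 3,"wx": 0,"wy": 0,"wz": 0,"gripper": 0}]}}

```text
time: 9.0
position: [0.4863, 0.0527, 0.1131]
tool_rot: [2.361, 2.071, -0.004]
ft_force: [-3.9, -2.1, 8.9]
grip_width: 0.008
grip_force: 4.5
```

Call:
{"method": "jog_arm", "body": {"increments": [{"tx": 0,"ty": 0,"tz": -25,"wx": 0,"wy": 0,"wz": 0,"gripper": 0},{"tx": 0,"ty": 0,"tz": -60,"wx": 0,"wy": 0,"wz": 0,"gripper": 0},{"tx": -30,"ty": -9,"tz": -85,"wx": 0,"wy": 0,"wz": 0,"gripper": 0},{"tx": -68,"ty": -18,"tz": -95,"wx": 0,"wy": 0,"wz": 0,"gripper": 0},{"tx": -105,"ty": -25,"tz": -105,"wx": 0,"wy": 0,"wz": 0,"gripper": 0}]}}

```text
time: 9.42
position: [0.4483, -0.0475, 0.2189]
tool_rot: [2.356, 2.074, 0.002]
ft_force: [1.5, -1.0, 0.0]
grip_width: 0.006
grip_force: 0.0
```

Call:
{"method": "jog_arm", "body": {"increments": [{"tx": 0,"ty": 0,"tz": 0,"wx": 0,"wy": 0,"wz": 0,"gripper": 0},{"tx": 0,"ty": 0,"tz": 0,"wx": 0,"wy": 0,"wz": 0,"gripper": 0},{"tx": 0,"ty": 0,"tz": 0,"wx": 0,"wy": 0,"wz": 0,"gripper": 0},{"tx": 0,"ty": 0,"tz": 0,"wx": 0,"wy": 0,"wz": 0,"gripper": 0},{"tx": 0,"ty": 0,"tz": 0,"wx": 0,"wy": 0,"wz": 0,"gripper": 0}]}}

```text
time: 9.83
position: [0.4484, -0.0458, 0.2166]
tool_rot: [-2.358, -2.075, 0.0]
ft_force: [-0.9, 0.4, 0.4]
grip_width: 0.002
grip_force: 0.0
```

```bash
python3 -c "
from h import *
im=cam('wrist')
togo([.4868,.0536,.16],-.125)
cv2.imwrite('pics/w6.png',cv2.resize(im['color'][:300,100:460],None,fx=2,fy=2,interpolation=cv2.INTER_CUBIC))
"
```

```text
t 9.8833 pos [ 0.4485 -0.046   0.2166] F [-0.3  0.6 -0.1] go [103.6  25.4  56.6] rot [-0.001 -0.    -0.002]
```

View pics/w6.png

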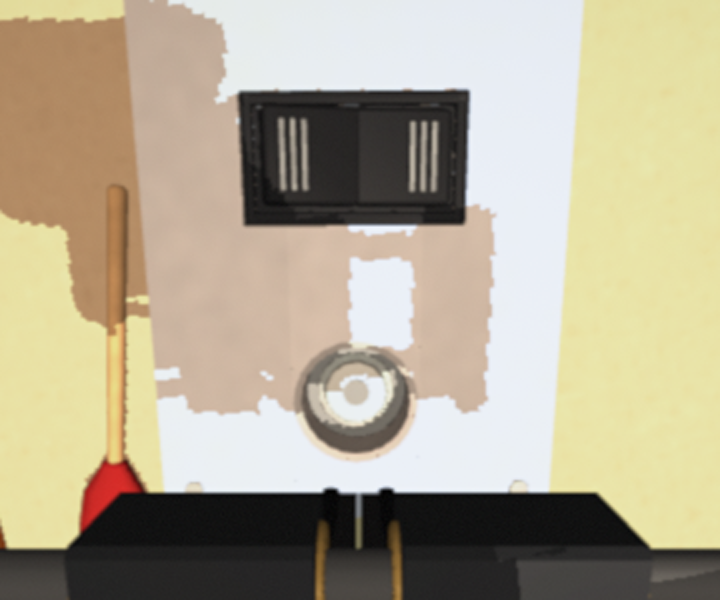

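The rocker's shading is back to its starting pattern (far half lit, crop (355,157)), so it is on. The key is still deep in the well (355,392), and the arm is clear.

```bash
python3 -c "
from h import *
print(ctrl.close_job())"
```

```text
the job is handed in; nothing more can be done
None
```

I pressed the rocker to off, pressed the reset key until it stayed in, then pressed the rocker back to on. The job was handed in at about 10 s of the 45 s limit, with the arm clear and nothing else touched. The interface returned no verdict.

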